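# Snap the bedside torch back into its charging cradle

### The job

Pick up the torch from the nightstand and snap it sideways down into both spring clips of its charging cradle, level and with its dark tail towards the charging block; then slide it along the clips until the tail is fully home against the block, pressing its contact pin in, and let go. Press and push gently, only as hard as the clips need, because the cradle is thin plastic, and leave the other things where they are.

Things in the scene. Friction and masses are not known exactly. Their poses are not given: they have to be found in the camera images.
- torch: Torch lying level, 130 to 210 g. Body x = its axis, towards the head; origin on the axis. Along x: dark hexagonal tail cap -83 to -63 mm (flat end), black round barrel, 24 mm diameter, -63 to +62, orange hexagonal head +62 to +97. Hexagons 28 mm across flats lie flat: the axis starts 14 mm above the nightstand. Grip the barrel near the origin.
- holder: White charging cradle fixed to the nightstand. Body x runs along it, away from the charging block; z up; origin under the middle between the clips. Base plate x -123 to +65 mm, 66 wide, top at z 12. It stands raised by 0 to 12 mm on its plinth (origin height above the nightstand). Thin plastic: torch and cradle may press on each other with 25 N in all, the clips' own pinch (about 7 N) included.
- seat (a point): Midway between the clips on the axis of a barrel pressed home, 46 mm above the cradle's origin; axes as the cradle's. First snap in with the torch origin about 9 mm to +x of here (5 to 12 clears block and clips), then slide to -x. Sliding takes 2 to 6 N, more if also pressed down. With the tail home the torch origin is 0 to 8 mm to -x of here, as the block is set.
- clip_front (a point): Steel C-clip at x +40 mm, 12 mm long along x, on the axis of a seated barrel. Opens upward: flared lips about 40 mm apart, tops 18 mm above this point; throat 20 mm wide, 6 mm above. The sprung jaws first touch the barrel when its axis is 14 mm above here; both clips together take 6 to 11 N to pass, most at 8 mm; then the force falls until the barrel lands on the hard floor of the clip.
- clip_rear (a point): The like C-clip at x -40 mm, on the charging block's side.
- pin (a joint): Brass sprung contact pin, 8 mm wide, mid-face of the upright charging block (52 mm wide, top 16 mm above the seated axis). 0 = stands 4 mm out, 0.004 = flush; 0.6 N. The tail's end pushes it in until it meets the block's hard face. The block is adjustable, clamped with its face anywhere 83 to 91 mm to -x of the seat; the setting is not reported: feel for it.
- pill_bottle: Clear pill bottle with a white cap, 42 mm wide, 78 mm tall, upright; origin at the centre of its underside. Bystander: leave alone.
- tray: White ceramic jewellery tray, 110 x 160 mm, 18 mm high, with a brass bangle in it; origin at the centre of its underside. Bystander: leave alone.
- pin_box: Flat steel bobby pin box, 77 x 52 mm (body x by y), 26 mm high; origin at the centre of its underside. It lies between the places of torch and cradle. Bystander: leave alone.
- mirror: Purple plastic hand mirror lying flat: disc 116 mm wide centred 50 mm along body +y, handle to -y, 226 mm long in all, 12 mm high; origin on its underside. Bystander: leave alone.
- soap_dish: White soap dish with a pale green lever-top lid, 89 x 119 mm, 36 mm high; origin at the centre of its underside. Bystander: leave alone.
- tumbler: Glass tumbler, 72 mm wide, 100 mm tall, upright; origin at the centre of its underside. Bystander: leave alone.
Things that resemble listed ones, but are neither listed nor needed, are in the scene too. What is shaped like the torch but blue or turquoise is not meant.

How it is judged:
On the way:
1. the torch is snapped home into both clips (z of torch in the frame of holder between 0.0445 and 0.0475 m and y of torch in the frame of holder between -0.002 and 0.002 m and angle between the x axis of torch and the x axis of holder, either way round below 0.035 rad and horizontal distance between torch and holder below 0.02 m), for 0.2 s.
At the end, for the whole second after the job is handed in: The torch lies released and still in both clips, axis within 1.5 mm of the seated height and 2 mm of the middle, parallel to the cradle within 2 degrees, tail towards the block and home against it: contact pin in by over 2.5 of its 4 mm. Bystanders moved under 20 mm (z of torch in the frame of holder between 0.0445 and 0.0475 m and y of torch in the frame of holder between -0.002 and 0.002 m and angle between the x axis of torch and the x axis of holder, either way round below 0.035 rad and x of torch in the frame of holder between -0.0105 and 0.0025 m and value of joint pin above 0.0025 m and linear speed of torch below 0.01 m/s); the robot touches nothing.
It fails at once if torch and cradle press on each other with more than 25 N in all (the clips' own pinch of about 7 N included) (contact force between torch and holder above 25 N).
It fails at once if a bystander is moved more than 20 mm (distance of any of pill_bottle, tray, pin_box, mirror, soap_dish, tumbler from where it was at the start of the episode above 0.02 m).
It also fails if it takes over 50 s, if anything falls off the work surface, if the arm or the gripper's body presses on something with over 40 N, if the wrist force passes 120 N, or if a joint passes its speed limit or range.

### The arm

A 6-joint arm with a two-finger parallel gripper is mounted at the origin on the work surface. World frame = base frame: x ahead of the robot, y to its left, z up, the work surface at z = 0. Lengths are in m, angles in rad, forces in N, time in s.
With the tool pointing down it reaches from about 0.35 to 0.975 m from the base axis. Payload 4.9 kg.
Tool frame: the origin (TCP) lies midway between the tips of the shut fingers; the grasp point (between the pads) lies 19 mm behind it; z points along the fingers, y is the line along which they close (so a half turn about z gives the same grasp; the last joint's range is limited). The gripper opens to 85 mm and grips with 20 to 120 N. Pads are 22 mm wide; open, the fingers measure 114 mm over their backs; the gripper's body (76 mm by 85 mm) begins 54 mm behind the grasp point. The pads swing forward as they close: fully open they stand 13 mm farther back than shut.
Start: joints at [-1.424, 0.053, 1.613, -0, 1.476, -0.119], TCP at [0.164, -0.603, 0.231] pointing down, gripper open.
Joint ranges: [-3.01, 3.01], [-1.01, 2.22], [0.06, 2.58], [-1.02, 4.17], [0.09, 2.62], [-3.14, 3.14]. Speed limits (rad/s): [2.57, 2.57, 3.14, 3.14, 3.14, 3.14].

### API

Orientations are given as a rotation vector (axis times angle).
In Python, from station import ctrl gives the robot as it stands.
- The arm moves only by the shell command python3 -m handwheel 'ROWS' [FORCE]. ROWS is JSON, a list of rows, each an object with "gripper": the gripper command: -1 is fully open, 1 is shut, values between are in proportion; "offset": the shift along the tool's x, y, z in mm, a list of three; "rotation": the turn, a rotation vector about the tool's x, y, z in rad, a list of three. A call has exactly 8 rows; each row is the pose to reach, as a shift and turn from the pose commanded when the call began, along the tool's axes at that moment; what a row does not reach only later rows make up. A row lasts 1/8 s, in which the tool goes at most 62.5 mm and 10.7 degrees, less where a joint would pass 70% of its speed; a pose out of reach is approached as far as the arm can. A call with a gripper value outside its range is refused whole. The fingers move at their own pace and stop on an object; FORCE is the grip in N (left out, the last holds). Time passes only in rows, so rows that repeat a pose let the fingers close, or fill a call up. It gives the time, the measured TCP pose, the force, the opening and the grip force at its end, in the units of the state.
- ctrl.get_obs(): the state, without advancing time (a new reading comes with each control period).
- ctrl.get_image(name): name is "side" or "top" or "wrist"; returns a dict with "image" (420x560x3 uint8, red, green, blue), "fovy" (degrees; the focal length in pixels is half the picture's height over the tangent of half this angle, whatever the lens; pixels are square), "cx", "cy" (the principal point, pixels), "k1" (the pictures are not rectified: a ray, as slopes to the right and down, at radius r is drawn at 1 + k1 r^2 times it, then the intrinsics apply), "xyz" and "attitude" of the camera in the world. Camera axes: x right, y up, looking along -z (the intrinsics and any distortion apply to the point x, -y, -z); pixel columns grow to the right and rows downward; lengths in m; the calibration is good to about 2 mm. A picture is of the moment at which its call begins. There is no depth.
- ctrl.finish_job(): hands the job in; it is judged then, once.
The state is a dict: "t": time; "q": joint angles; "dq": joint speeds; "effort": joint torques, N m; "tool_pos": TCP position; "tool_rot": TCP orientation; "contact_force": force on the tool from outside, world axes, zero at the start; "wrist_torque": the same for the moment, N m; "opening": finger opening in m; "grip_force": force on a finger pad.
Only numpy, scipy, OpenCV 4.12 (cv2) and the standard library are available. Lean on these libraries where they do the work, as an engineer would, in place of code of your own. Each camera call takes 0.05 s, during which the arm holds its last target. There are 200 camera calls.

## Working session

There is one attempt and no reset: what is moved stays moved. The work goes in short steps, Python scripts to look and compute and a shell command to move; the robot and the scene stay as the last step left them, time stands still between calls to the robot, and variables do not carry over. Pictures are saved under pics/ and viewed, at most 10 in all, crops included, and the job is handed in when it is done.

```bash
mkdir -p pics; cat > h.py <<'E'
import numpy as np, cv2
from scipy.spatial.transform import Rotation as R
from station import ctrl
def cam(n):
    d=ctrl.get_image(n); return d
def mat(d):
    a=np.array(d["attitude"],float)
    return R.from_rotvec(a).as_matrix() if a.size==3 else (R.from_quat(a).as_matrix() if a.size==4 else a.reshape(3,3))
def ray(d,u,v):
    f=210/np.tan(np.radians(d["fovy"])/2); k=d["k1"]
    x=(u-d["cx"])/f; y=(v-d["cy"])/f; X,Y=x,y
    for _ in range(30):
        s=1+k*(X*X+Y*Y); X,Y=x/s,y/s
    return np.array(d["xyz"]),mat(d)@np.array([X,-Y,-1.])
def onz(d,u,v,z):
    o,r=ray(d,u,v); return o+r*(z-o[2])/r[2]
def tri(d1,p1,d2,p2):
    o1,r1=ray(d1,*p1);o2,r2=ray(d2,*p2)
    s=np.linalg.lstsq(np.c_[r1,-r2],o2-o1,rcond=None)[0]
    a,b=o1+r1*s[0],o2+r2*s[1]; return (a+b)/2,np.linalg.norm(a-b)
E
python3 - <<'E'
from h import *
import pickle
D={}
for n in("top","side","wrist"):
    D[n]=d=cam(n); cv2.imwrite(f"pics/{n}0.png",d["image"][...,::-1]); print(n,{k:v for k,v in d.items() if k!="image"})
pickle.dump(D,open("d0.pkl","wb")); print(ctrl.get_obs())
E
```

```text
top {'fovy': 56.07968235959382, 'cx': 284.12943510444416, 'cy': 209.28954627150532, 'k1': -0.034816711674957736, 'xyz': array([0.40837842, 0.11352491, 1.1649151 ]), 'attitude': array([ 0.08245615, -0.08540629, -1.5711017 ])}
side {'fovy': 54.65890176034478, 'cx': 277.0057994126601, 'cy': 207.74449084745018, 'k1': -0.034224901449726265, 'xyz': array([-0.02599059,  0.79163445,  0.714844  ]), 'attitude': array([ 0.39453346, -1.14857283, -2.24752573])}
wrist {'fovy': 71.27045832255051, 'cx': 276.58204261258965, 'cy': 208.37972646080368, 'k1': -0.03056252345132681, 'xyz': array([ 0.23622722, -0.58307718,  0.37319228]), 'attitude': array([-0.25385751,  0.1968244 , -1.29461484])}
{'t': 0.15, 'q': array([-1.42396414e+00,  5.32556204e-02,  1.61397138e+00,  1.51349811e-05,
        1.47600045e+00, -1.19011476e-01]), 'dq': array([ 4.86604655e-05, -3.27868307e-03, -4.76433802e-03, -1.28160260e-03,
       -8.65377483e-04,  3.96703983e-04]), 'effort': array([ 2.66823590e-04, -3.94242311e+01, -3.70721626e+01, -1.14026830e-04,
        4.64446450e-03, -2.51780271e-06]), 'tool_pos': array([ 0.16412852, -0.60256396,  0.23031849]), 'tool_rot': array([-3.11226021e+00, -4.16138750e-01,  1.20501652e-05]), 'contact_force': array([-0.46430213, -0.80260719, -0.57670214]), 'wrist_torque': array([ 0.0074567 , -0.02249735,  0.03789543]), 'grip_force': 0.0, 'opening': 0.08541651408223865}
```

View pics/top0.png

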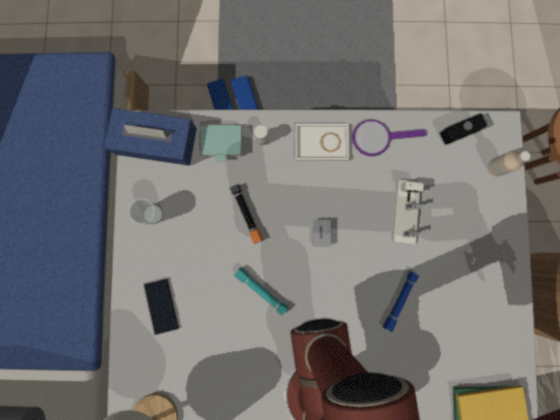

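View pics/side0.png

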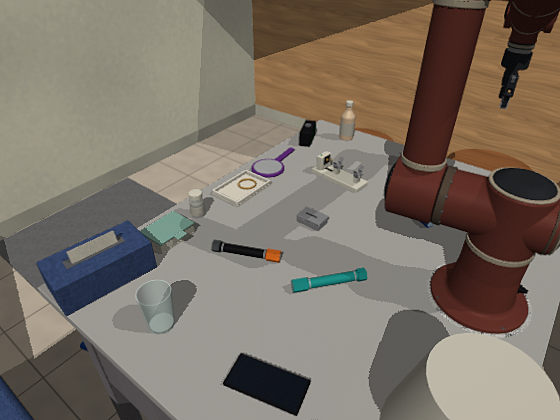

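Top view: the torch runs from tail (236,187) to orange head (258,240). The cradle is at about (408,212), with its block at the upper end near (410,185). In the side view the torch is at about (247,251) and the cradle at (340,172).

```bash
python3 - <<'E'
from h import *
import pickle
D=pickle.load(open("d0.pkl","rb"));d=D["top"]
im=d["image"]
hsv=cv2.cvtColor(im,cv2.COLOR_RGB2HSV)
o=cv2.inRange(hsv,(5,150,100),(20,255,255));o[:150]=0;o[300:]=0
ys,xs=np.nonzero(o[:,:300]);print("orange",xs.mean(),ys.mean())
head=onz(d,xs.mean(),ys.mean(),.020)
b=(hsv[...,2]<75).astype(np.uint8)*255; m=np.zeros_like(b);m[180:245,225:268]=1;b*=m
ys,xs=np.nonzero(b);P=np.array([onz(d,x,y,.018)[:2] for x,y in zip(xs,ys)])
c=P.mean(0);u=np.linalg.svd(P-c)[2][0]; h=head[:2]
u*=np.sign(u@(h-c)); t=(P-c)@u
print("head",h,"black c",c,"u",u,np.degrees(np.arctan2(u[1],u[0])),"extent",np.percentile(t,[0,2,98,100]), "head t",(h-c)@u, "perp",np.cross(u,h-c))
for n,(x0,x1,y0,y1) in {"top":(370,450,165,255),"side":(300,380,140,200)}.items():
    cv2.imwrite(f"pics/c_{n}.png",cv2.resize(D[n]["image"][y0:y1,x0:x1,::-1],None,fx=6.5 if n=="top" else 9,fy=6.5 if n=="top" else 9,interpolation=cv2.INTER_CUBIC))
E
```

```text
orange 255.57142857142858 235.71428571428572
head [0.45425038 0.19422707] black c [0.53872634 0.22829641] u [-0.91501751 -0.40341412] -156.20821395575175 extent [-0.0693053  -0.06616129  0.06576701  0.07202202] head t 0.09104102803821401 perp -0.002904750927273596<stdin>:13: DeprecationWarning: Arrays of 2-dimensional vectors are deprecated. Use arrays of 3-dimensional vectors instead. (deprecated in NumPy 2.0)
```

View pics/c_top.png

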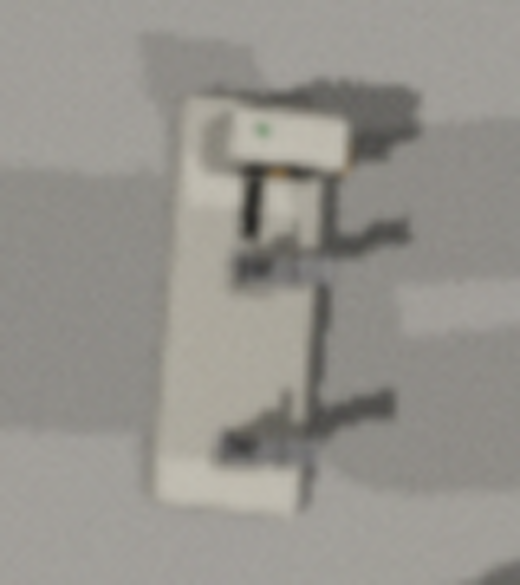

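Cradle crop: top-left plate corner (185,95), bottom-left (155,497), bottom-right (300,515). The block with its green LED is at the top end, and the clips are at about (265,265) and (255,445).

```bash
cat >> h.py <<'E'
def go(pos,yaw):
    "offset mm / rotation from present pose to TCP pos, tool down, tool x at yaw deg"
    s=ctrl.get_obs(); A=R.from_rotvec(s["tool_rot"])
    a=np.radians(yaw)/2; B=R.from_rotvec(np.pi*np.array([np.cos(a),np.sin(a),0]))
    print("now",s["tool_pos"].round(4),"offset",(A.inv().apply(np.array(pos)-s["tool_pos"])*1e3).round(1),"rot",(A.inv()*B).as_rotvec().round(4))
E
python3 - <<'E'
from h import *
import pickle
D=pickle.load(open("d0.pkl","rb"));d=D["top"]
g=lambda a,b:onz(d,370+(a+.5)/6.5-.5,165+(b+.5)/6.5-.5,.018)[:2]
TL,BL,BR=g(185,95),g(155,497),g(300,515)
u=BL-TL;print(np.linalg.norm(u),np.linalg.norm(BR-BL));u/=np.linalg.norm(u);w=(BR-BL)/np.linalg.norm(BR-BL)
print("yaw",np.degrees(np.arctan2(u[1],u[0])),np.degrees(np.arctan2(w[1],w[0])))
print("holder origin",(BL+BR)/2-u*.065)
go((.53,.2243,.20),23.8)
s=ctrl.get_obs();A=R.from_rotvec(s["tool_rot"]);w=D["wrist"];print("cam in tool",A.inv().apply(w["xyz"]-s["tool_pos"]),A.inv().apply(mat(w)@[0,0,-1]))
E
```

```text
0.1835484910399542 0.06566271000743511
yaw 173.893751517611 -97.25023377172214
holder origin [ 0.49836113 -0.24612615]
now [ 0.1641 -0.6026  0.2303] offset [ 570.2 -701.6   31.6] rot [-0.0016 -0.0003 -0.1495]
cam in tool [ 7.47154620e-02 -9.19797576e-05 -1.42858209e-01] [-2.94800731e-01 -5.22889225e-04  9.55558609e-01]
```

```bash
python3 -m handwheel '[{"gripper":-1,"offset":[35,-44,0],"rotation":[0,0,-0.02]},{"gripper":-1,"offset":[70,-88,0],"rotation":[0,0,-0.04]},{"gripper":-1,"offset":[106,-131,0],"rotation":[0,0,-0.06]},{"gripper":-1,"offset":[142,-175,0],"rotation":[0,0,-0.08]},{"gripper":-1,"offset":[177,-219,0],"rotation":[0,0,-0.1]},{"gripper":-1,"offset":[213,-263,0],"rotation":[0,0,-0.12]},{"gripper":-1,"offset":[248,-306,0],"rotation":[0,0,-0.14]},{"gripper":-1,"offset":[284,-350,0],"rotation":[0,0,-0.15]}]' 30
python3 -c "
from h import *
go((.53,.2243,.20),23.8)"
```

```text
t: 1.15
tool_pos: [0.3465, -0.189, 0.2312]
tool_rot: [3.074, 0.648, 0.001]
contact_force: [1.8, -0.1, -0.6]
opening: 0.0854
grip_force: 0.0
now [ 0.3465 -0.189   0.2312] offset [ 334.7 -304.1   31.1] rot [ 0.0005 -0.0004  0.0001]
```

```bash
python3 -m handwheel '[{"gripper":-1,"offset":[45,-41,0],"rotation":[0,0,0]},{"gripper":-1,"offset":[90,-82,0],"rotation":[0,0,0]},{"gripper":-1,"offset":[135,-123,5],"rotation":[0,0,0]},{"gripper":-1,"offset":[180,-164,10],"rotation":[0,0,0]},{"gripper":-1,"offset":[225,-205,15],"rotation":[0,0,0]},{"gripper":-1,"offset":[270,-246,20],"rotation":[0,0,0]},{"gripper":-1,"offset":[310,-282,26],"rotation":[0,0,0]},{"gripper":-1,"offset":[335,-304,31],"rotation":[0,0,0]}]'
python3 -m handwheel '[{"gripper":-1,"offset":[0,0,0],"rotation":[0,0,0]},{"gripper":-1,"offset":[0,0,0],"rotation":[0,0,0]},{"gripper":-1,"offset":[0,0,0],"rotation":[0,0,0]},{"gripper":-1,"offset":[0,0,0],"rotation":[0,0,0]},{"gripper":-1,"offset":[0,0,0],"rotation":[0,0,0]},{"gripper":-1,"offset":[0,0,0],"rotation":[0,0,0]},{"gripper":-1,"offset":[0,0,0],"rotation":[0,0,0]},{"gripper":-1,"offset":[0,0,0],"rotation":[0,0,0]}]'
python3 - <<'E'
from h import *
import pickle
d=cam("wrist");pickle.dump(d,open("w1.pkl","wb"));im=d["image"];cv2.imwrite("pics/w1.png",im[...,::-1])
go((.53,.2243,.20),23.8)
E
```

```text
t: 2.15
tool_pos: [0.5301, 0.225, 0.1994]
tool_rot: [-3.073, -0.652, 0.002]
contact_force: [-0.1, -0.3, 0.5]
opening: 0.0855
grip_force: 0.0
t: 3.15
tool_pos: [0.5299, 0.2227, 0.2003]
tool_rot: [-3.074, -0.648, 0.0]
contact_force: [0.6, 0.3, 0.0]
opening: 0.0856
grip_force: 0.0
now [0.5299 0.2227 0.2003] offset [ 0.7 -1.4  0.3] rot [-0.      0.      0.0005]
```

View pics/w1.png

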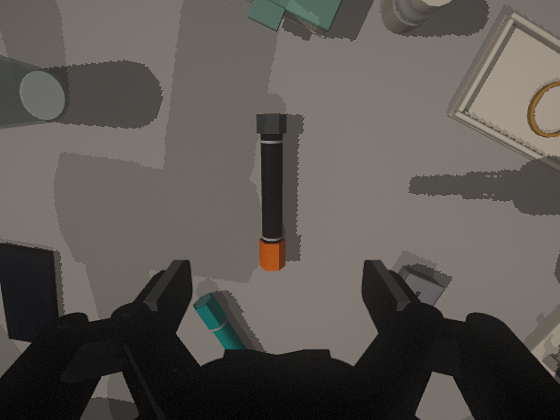

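The torch lies nearly vertical in the wrist view: tail at (270,122), orange head at (272,253), barrel spanning columns 261 to 283.

```bash
python3 - <<'E'
from h import *
import pickle
d=pickle.load(open("w1.pkl","rb"));im=d["image"].astype(int);v=im.max(2)
hsv=cv2.cvtColor(d["image"],cv2.COLOR_RGB2HSV)
C=[]
for r in range(152,228,3):
    xs=np.nonzero(v[r,245:300]<45)[0]+245
    C.append(onz(d,(xs.min()+xs.max())/2,r,.014)[:2])
    if r%12==8: print(r,xs.min(),xs.max(),v[r,255:292])
C=np.array(C);c=C.mean(0);u=np.linalg.svd(C-c)[2][0]
o=cv2.inRange(hsv,(5,150,60),(22,255,255));o[:,:250]=0;o[:,300:]=0
ys,xs=np.nonzero(o[:300]);print("orange rows",ys.min(),ys.max(),xs.min(),xs.max())
h1=onz(d,272,ys.min(),.021)[:2]; h2=onz(d,272,ys.max(),.021)[:2]
u*=np.sign((h2-c)@u)
print("yaw",np.degrees(np.arctan2(u[1],u[0])),"head start/end", (h1-c)@u,(h2-c)@u)
for col in (268,272,276): print(v[106:150,col])
t=onz(d,271,114,.021)[:2];print("tail",(t-c)@u,"c",c,"res",np.abs((C-c)@[-u[1],u[0]]).max())
E
```

```text
152 261 281 [125 127 126 126 128 103  39  32  33  33  36  35  38  39  36  33  32  34
  33  30  33  31  32  32  34  29  27  47  76  78  79  78  79  77  80  79
  78]
164 262 281 [127 127 125 124 126 133  46  31  36  34  33  36  37  35  35  33  34  32
  32  35  34  31  29  32  29  31  26  46  79  78  79  78  79  79  78  78
  79]
176 262 282 [127 125 126 127 126 133  58  30  33  34  33  37  36  36  35  26  39  37
  33  32  32  31  30  34  28  33  30  41  79  81  78  79  78  77  78  80
  78]
188 262 281 [108 110 124 125 127 132  79  36  33  33  33  36  33  34  33  31  35  35
  33  35  36  34  33  33  30  32  29  63  80  77  79  79  79  81  76  79
  79]
200 262 281 [107 107 108 107 125 132 104  39  31  33  37  34  36  36  39  32  33  35
  31  32  34  34  32  32  32  28  29  63  80  79  78  81  78  77  78  79
  78]
212 262 281 [109 108 110 110 110 109 114  43  31  36  34  32  34  38  38  36  36  36
  32  34  34  33  34  35  31  32  32  54  78  80  80  79  78  79  78  78
  81]
224 263 281 [109 107 107 109 109 110 114  53  33  34  37  36  35  37  38  36  37  39
  36  37  35  34  35  35  31  34  33  51  62  80  78  80  79  78  81  80
  79]
orange rows 238 270 259 284
yaw -156.3341411718209 head start/end 0.05687431589249775 0.09953891203486971
[110 109 107 108 107 110 109 109  70  59  60  60  61  59  60  59  60  62
  59  60  58  58  60  61  58  64  58  60  38  35  38  35  36  33  52 142
 138 111  34  37  36  39  35  38]
[111 109 109 110 108 107 111 100  68  61  59  59  61  60  60  61  57  60
  62  60  60  60  59  58  59  61  59  62  33  35  36  37  35  32  47 126
 123  97  29  34  36  37  31  34]
[110 109 109 109 109 110 110  92  65  59  59  60  60  59  60  61  61  61
  60  62  57  59  59  60  58  62  59  62  33  33  32  31  35  29  42 105
 104  59  28  33  32  33  30  31]
tail -0.08371431515946366 c [0.52322401 0.22632495] res 0.000582396911590191
```

```bash
python3 -c "
from h import *
go((.5241,.2267,.003),23.67)"
```

```text
now [0.5299 0.2227 0.2003] offset [ -3.7  -6.  197.3] rot [-0.      0.      0.0028]
```

```bash
python3 -m handwheel '[{"gripper":-1,"offset":[-3.7,-6,40],"rotation":[0,0,0.003]},{"gripper":-1,"offset":[-3.7,-6,90],"rotation":[0,0,0.003]},{"gripper":-1,"offset":[-3.7,-6,135],"rotation":[0,0,0.003]},{"gripper":-1,"offset":[-3.7,-6,165],"rotation":[0,0,0.003]},{"gripper":-1,"offset":[-3.7,-6,183],"rotation":[0,0,0.003]},{"gripper":-1,"offset":[-3.7,-6,193],"rotation":[0,0,0.003]},{"gripper":-1,"offset":[-3.7,-6,197],"rotation":[0,0,0.003]},{"gripper":-1,"offset":[-3.7,-6,197],"rotation":[0,0,0.003]}]' 
python3 -m handwheel '[{"gripper":-0.5,"offset":[0,0,0],"rotation":[0,0,0]},{"gripper":0,"offset":[0,0,0],"rotation":[0,0,0]},{"gripper":0.3,"offset":[0,0,0],"rotation":[0,0,0]},{"gripper":0.5,"offset":[0,0,0],"rotation":[0,0,0]},{"gripper":1,"offset":[0,0,0],"rotation":[0,0,0]},{"gripper":1,"offset":[0,0,0],"rotation":[0,0,0]},{"gripper":1,"offset":[0,0,0],"rotation":[0,0,0]},{"gripper":1,"offset":[0,0,0],"rotation":[0,0,0]}]' 50
```

```text
t: 4.2
tool_pos: [0.5249, 0.2269, 0.0042]
tool_rot: [-3.075, -0.644, -0.002]
contact_force: [0.4, 0.5, -0.7]
opening: 0.0852
grip_force: 0.0
t: 5.2
tool_pos: [0.5244, 0.2266, 0.0038]
tool_rot: [3.075, 0.644, 0.0]
contact_force: [-1.1, -1.4, 5.6]
opening: 0.0223
grip_force: 48.8
```

```bash
python3 -m handwheel '[{"gripper":1,"offset":[0,0,-10],"rotation":[0,0,0]},{"gripper":1,"offset":[0,0,-30],"rotation":[0,0,0]},{"gripper":1,"offset":[0,0,-60],"rotation":[0,0,0]},{"gripper":1,"offset":[0,0,-100],"rotation":[0,0,0]},{"gripper":1,"offset":[0,0,-140],"rotation":[0,0,0]},{"gripper":1,"offset":[0,0,-180],"rotation":[0,0,0]},{"gripper":1,"offset":[0,0,-210],"rotation":[0,0,0]},{"gripper":1,"offset":[0,0,-216],"rotation":[0,0,0]}]' 
python3 -c "
from h import *
go((.52,-.14,.22),-6.5)"
```

```text
t: 6.2
tool_pos: [0.5255, 0.2271, 0.2233]
tool_rot: [-3.074, -0.644, -0.01]
contact_force: [0.8, -0.5, -2.0]
opening: 0.0221
grip_force: 49.1
now [0.5255 0.2271 0.2233] offset [-152.4  334.1    2.6] rot [-0.001  -0.0065  0.5263]
```

```bash
python3 -m handwheel '[{"gripper":1,"offset":[-12,26,0],"rotation":[0,0,0.05]},{"gripper":1,"offset":[-36,79,0],"rotation":[0,0,0.14]},{"gripper":1,"offset":[-60,132,0],"rotation":[0,0,0.23]},{"gripper":1,"offset":[-84,184,0],"rotation":[0,0,0.32]},{"gripper":1,"offset":[-108,237,0],"rotation":[0,0,0.41]},{"gripper":1,"offset":[-132,290,0],"rotation":[0,0,0.48]},{"gripper":1,"offset":[-147,322,0],"rotation":[0,0,0.52]},{"gripper":1,"offset":[-152,334,0],"rotation":[0,0,0.526]}]' 
python3 -m handwheel '[{"gripper":1,"offset":[0,0,0],"rotation":[0,0,0]},{"gripper":1,"offset":[0,0,0],"rotation":[0,0,0]},{"gripper":1,"offset":[0,0,0],"rotation":[0,0,0]},{"gripper":1,"offset":[0,0,0],"rotation":[0,0,0]},{"gripper":1,"offset":[0,0,0],"rotation":[0,0,0]},{"gripper":1,"offset":[0,0,0],"rotation":[0,0,0]},{"gripper":1,"offset":[0,0,0],"rotation":[0,0,0]},{"gripper":1,"offset":[0,0,0],"rotation":[0,0,0]}]'
python3 - <<'E'
from h import *
import pickle
d=cam("wrist");s=cam("side");pickle.dump((d,s,ctrl.get_obs()),open("w2.pkl","wb"));im=d["image"];cv2.imwrite("pics/w2.png",cv2.resize(im[...,::-1],None,fx=1.42,fy=1.42,interpolation=cv2.INTER_CUBIC))
go((.52,-.14,.22),-6.5)
E
```

```text
t: 7.2
tool_pos: [0.5179, -0.1417, 0.2179]
tool_rot: [-3.135, 0.182, 0.003]
contact_force: [-0.4, -0.2, -1.7]
opening: 0.0223
grip_force: 49.4
t: 8.2
tool_pos: [0.5189, -0.1403, 0.2193]
tool_rot: [-3.137, 0.178, -0.0]
contact_force: [-0.6, 0.2, -2.3]
opening: 0.0225
grip_force: 49.4
now [ 0.5189 -0.1403  0.2193] offset [ 1.1 -0.4 -0.7] rot [-0.      0.0001  0.0001]
```

View pics/w2.png

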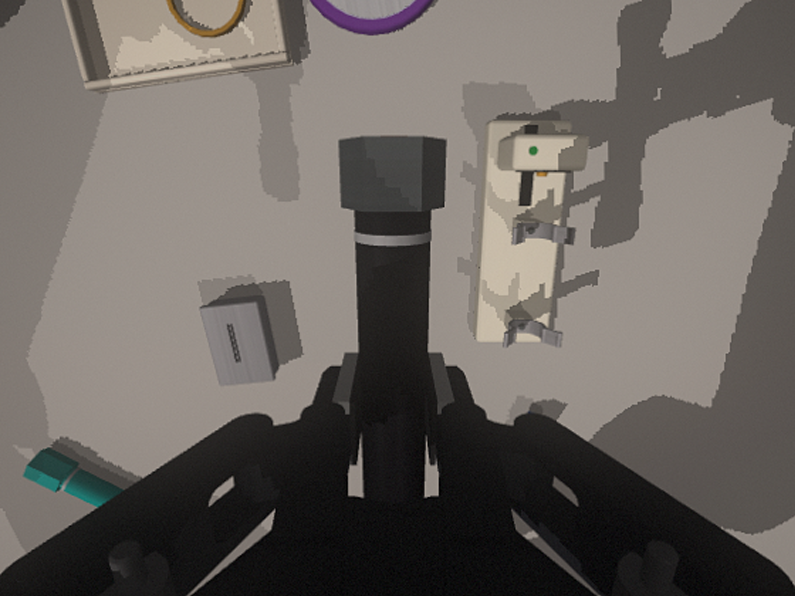

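The held torch's tail is at (392,137) in the scaled picture. The cradle plate's left edge runs (487,121) to (475,341), the LED is at (533,150), and the clips' lips are at (513–574,235) and (503–562,335).

```bash
python3 - <<'E'
from h import *
import pickle
D=pickle.load(open("d0.pkl","rb"));w,s,o=pickle.load(open("w2.pkl","rb"));T=D["top"]
def led(d,x0,x1,y0,y1):
    i=d["image"][y0:y1,x0:x1].astype(float);g=i[...,1]-(i[...,0]+i[...,2])/2
    g=np.where(g>0.4*g.max(),g,0);Y,X=np.mgrid[y0:y1,x0:x1];print(g.max(),(g>0).sum());return (X*g).sum()/g.sum(),(Y*g).sum()/g.sum()
pw=led(w,360,395,95,120);pt=led(T,400,422,178,192);ps=led(s,305,345,145,175);ps0=led(D["side"],305,345,145,175)
print(pw,pt,ps,ps0)
print("w-side",tri(w,pw,s,ps),"top-side",tri(T,pt,D["side"],ps0),"w-top",tri(w,pw,T,pt))
cv2.imwrite("pics/w2c.png",cv2.resize(w["image"][78:250,325:420,::-1],None,fx=3.48*1,fy=3.48,interpolation=cv2.INTER_CUBIC))
# tail end rows of held torch
v=w["image"].max(2).astype(int);print([v[90:104,c] for c in (265,276,290)]);print([(r,v[r,236:260],v[r,295:320]) for r in (200,)])
print(v[180,244:262],v[180,292:312],v[230,244:262],v[230,292:312])
E
```

```text
62.0 31
20.5 7
39.0 5
39.5 5
(np.float64(375.2524844720497), np.float64(105.58850931677019)) (np.float64(410.0050505050505), np.float64(184.65656565656565)) (np.float64(321.1216730038023), np.float64(154.44106463878327)) (np.float64(321.1240310077519), np.float64(154.4496124031008))
w-side (array([ 0.59439394, -0.24388003,  0.06751222]), np.float64(0.000271741214202536)) top-side (array([ 0.59564085, -0.24550199,  0.0663543 ]), np.float64(0.00022581958833248154)) w-top (array([ 0.59424656, -0.24208314,  0.07500148]), np.float64(0.00101334091108401))
[array([153, 151, 153, 151, 157, 132,  90,  70,  75,  75,  75,  72,  74,
        75]), array([151, 154, 152, 153, 156, 123,  78,  71,  72,  76,  75,  74,  73,
        72]), array([152, 152, 152, 153, 153, 134,  89,  69,  72,  73,  74,  72,  74,
        74])]
[(200, array([153, 153, 152, 154, 155, 154, 152, 152, 154, 153, 152, 155, 154,
       154, 163,  60,  41,  41,  44,  43,  43,  39,  43,  40]), array([ 41,  40,  37,  39,  40,  39,  34, 119, 156, 155, 154, 154, 153,
       153, 154, 152, 153, 154, 154, 153, 155, 154, 155, 156, 153]))]
[154 154 155 154 155 160  98  45  41  40  41  42  43  43  42  41  43  43] [ 39  37  39  40  40  42  38  41  40  37  51 156 156 155 155 153 154 155
 154 154] [152 152 151 153 155 151 155 160  54  32  37  36  35  36  34  34  32  33] [ 34  34  34  34  37  35  35  35  34  47 157 157 155 153 152 153 154 154
 154 151]
```

View pics/w2c.png

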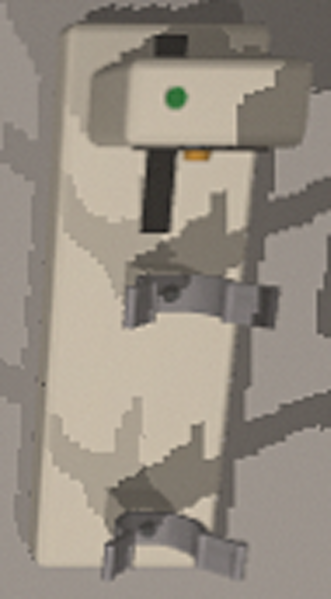

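Crop: rear clip lip ends at (127,307) and (275,307), front at (106,562) and (245,562). Plate corners are at (65,28), (37,567) and (218,572).

```bash
python3 - <<'E'
from h import *
import pickle
w,s,o=pickle.load(open("w2.pkl","rb"))
for r in (.003,.005,.007):
    g=lambda a,b,z:onz(w,325+(a+.5)/3.48-.5,78+(b+.5)/3.48-.5,z+r)[:2]
    fl,fr,rl,rr=g(106,562,.064),g(245,562,.064),g(127,307,.064),g(275,307,.064)
    f,b=(fl+fr)/2,(rl+rr)/2;u=f-b
    TL,BL,BR=g(65,28,.012),g(37,567,.012),g(218,572,.012);e=BL-TL;q=BR-BL
    an=lambda a:round(np.degrees(np.arctan2(a[1],a[0])),2)
    ue=e/np.linalg.norm(e);y=np.array([ue[1],-ue[0]])
    print(r,"lip gaps",np.linalg.norm(fl-fr)*1e3,np.linalg.norm(rl-rr)*1e3,"clip dist",np.linalg.norm(u)*1e3,an(u),"mid",(f+b)/2,"plate",np.linalg.norm(e),np.linalg.norm(q),an(e),an(q),"orig",(BL+BR)/2-ue*.065)
g=lambda a,b:print("torch edge")
# held torch: tail end & axis in tool frame
tp,tr=o["tool_pos"],R.from_rotvec(o["tool_rot"])
for zt in (0,.004,.008):   # axis height above... 
    z=tp[2]+.010
    a=onz(w,276,95.5,z+.014); l=(onz(w,250.3,180,z)+onz(w,302.5,180,z))/2; m=(onz(w,252,230,z)+onz(w,301.2,230,z))/2
print([(tr.inv().apply(p-tp)*1e3).round(1) for p in (a,l,m)], (onz(w,250.3,180,z)-onz(w,302.5,180,z))*1e3)
E
```

```text
0.003 lip gaps 44.048755163063696 43.48261361981495 clip dist 80.381658857047 173.83 mid [ 0.49530592 -0.24600167] plate 0.18531443272009715 0.06764635181089079 174.02 -98.34 orig [ 0.49476551 -0.24703621]
0.005 lip gaps 43.750429121966675 43.188121847465666 clip dist 79.83726340308107 173.83 mid [ 0.49596838 -0.24534348] plate 0.18424727948691821 0.06725680296686315 174.02 -98.34 orig [ 0.49570418 -0.24650959]
0.007 lip gaps 43.452103080869655 42.89363007511644 clip dist 79.29286794911498 173.83 mid [ 0.49663084 -0.2446853 ] plate 0.1831801262537393 0.06686725412283552 174.02 -98.34 orig [ 0.49664284 -0.24598296]
[array([ 83.1,  -0.1, -24. ]), array([ 47.4,  -0. , -10. ]), array([ 22.7,   0.1, -10. ])] [ 2.73091453 23.94290245  0.        ]
```

```bash
python3 -c "
from h import *
go((.4876,-.2449,.085),-6.1)"
```

```text
now [ 0.5189 -0.1403  0.2193] offset [-19.2 107.5 134.3] rot [-0.      0.0001 -0.0069]
```

```bash
python3 -m handwheel '[{"gripper":1,"offset":[-5,27,0],"rotation":[0,0,-0.007]},{"gripper":1,"offset":[-12,67,0],"rotation":[0,0,-0.007]},{"gripper":1,"offset":[-17,95,10],"rotation":[0,0,-0.007]},{"gripper":1,"offset":[-19,106,35],"rotation":[0,0,-0.007]},{"gripper":1,"offset":[-19,107.5,75],"rotation":[0,0,-0.007]},{"gripper":1,"offset":[-19,107.5,110],"rotation":[0,0,-0.007]},{"gripper":1,"offset":[-19,107.5,130],"rotation":[0,0,-0.007]},{"gripper":1,"offset":[-19,107.5,134],"rotation":[0,0,-0.007]}]' 
python3 -m handwheel '[{"gripper":1,"offset":[0,0,0],"rotation":[0,0,0]},{"gripper":1,"offset":[0,0,0],"rotation":[0,0,0]},{"gripper":1,"offset":[0,0,0],"rotation":[0,0,0]},{"gripper":1,"offset":[0,0,0],"rotation":[0,0,0]},{"gripper":1,"offset":[0,0,0],"rotation":[0,0,0]},{"gripper":1,"offset":[0,0,0],"rotation":[0,0,0]},{"gripper":1,"offset":[0,0,0],"rotation":[0,0,0]},{"gripper":1,"offset":[0,0,0],"rotation":[0,0,0]}]'
python3 - <<'E'
from h import *
import pickle
d=cam("wrist");s=cam("side");t=cam("top");pickle.dump((d,s,t,ctrl.get_obs()),open("w3.pkl","wb"));
a=cv2.resize(d["image"][60:330,200:380,::-1],(400,600),interpolation=cv2.INTER_CUBIC)
b=cv2.resize(s["image"][120:210,280:400,::-1],(400,300),interpolation=cv2.INTER_CUBIC)
c=cv2.resize(t["image"][165:255,350:470,::-1],(400,300),interpolation=cv2.INTER_CUBIC)
cv2.imwrite("pics/w3.png",np.hstack([a,np.vstack([b,c])]))
o=ctrl.get_obs();print(o["contact_force"],o["wrist_torque"])
go((.4876,-.2449,.085),-6.1)
E
```

```text
t: 9.3
tool_pos: [0.4872, -0.2444, 0.084]
tool_rot: [-3.136, 0.167, 0.003]
contact_force: [0.6, 0.1, -1.6]
opening: 0.022
grip_force: 49.6
t: 10.3
tool_pos: [0.4878, -0.2449, 0.0853]
tool_rot: [-3.137, 0.167, 0.0]
contact_force: [1.5, -0.4, -1.3]
opening: 0.0223
grip_force: 49.6
[ 0.50134651 -0.42344628 -2.55875587] [ 0.00859935  0.0404281  -0.04393869]
now [ 0.4878 -0.2449  0.0853] offset [-0.2  0.   0.3] rot [-0.      0.0001  0.0003]
```

View pics/w3.png

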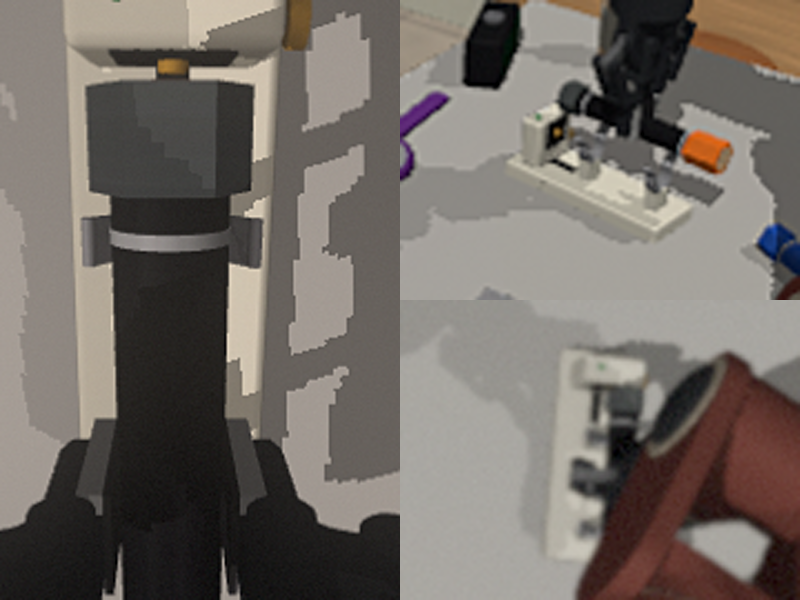

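The torch sits centred over the cradle: barrel mid column 170.5, clip mid column 172.5 (about 0.5 mm to tool +y), with the brass pin at (172,68) just beyond the tail. The side view shows the torch level.

```bash
python3 - <<'E'
from h import *
import pickle
d,s,t,o=pickle.load(open("w3.pkl","rb"));tp,tr=o["tool_pos"],R.from_rotvec(o["tool_rot"])
f=lambda a,b,z:(tr.inv().apply(onz(d,200+a/2.222,60+b/2.222,z)-tp)*1e3).round(1)
for r in(.003,.005,.007): print("rear clip",f(95,241,.064+r),f(248,241,.064+r),"pin",f(172,68,.046+r))
print("tail",f(170,82,.109))
E
```

```text
rear clip [ 48.1 -18.6  18.3] [48.1 19.5 18.3] pin [90.   0.6 36.3]
rear clip [ 48.4 -18.4  16.3] [48.4 19.2 16.3] pin [89.8  0.6 34.3]
rear clip [ 48.8 -18.2  14.3] [48.7 19.  14.3] pin [89.6  0.6 32.3]
tail [ 82.6   0.1 -23.7]
```

```bash
python3 -m handwheel '[{"gripper":1,"offset":[0,0.5,5],"rotation":[0,0,0]},{"gripper":1,"offset":[0,0.5,12],"rotation":[0,0,0]},{"gripper":1,"offset":[0,0.5,18],"rotation":[0,0,0]},{"gripper":1,"offset":[0,0.5,22],"rotation":[0,0,0]},{"gripper":1,"offset":[0,0.5,25],"rotation":[0,0,0]},{"gripper":1,"offset":[0,0.5,27],"rotation":[0,0,0]},{"gripper":1,"offset":[0,0.5,28],"rotation":[0,0,0]},{"gripper":1,"offset":[0,0.5,28],"rotation":[0,0,0]}]' 
python3 -m handwheel '[{"gripper":1,"offset":[0,0,0.5],"rotation":[0,0,0]},{"gripper":1,"offset":[0,0,1],"rotation":[0,0,0]},{"gripper":1,"offset":[0,0,1.5],"rotation":[0,0,0]},{"gripper":1,"offset":[0,0,2],"rotation":[0,0,0]},{"gripper":1,"offset":[0,0,2.5],"rotation":[0,0,0]},{"gripper":1,"offset":[0,0,3],"rotation":[0,0,0]},{"gripper":1,"offset":[0,0,3],"rotation":[0,0,0]},{"gripper":1,"offset":[0,0,3],"rotation":[0,0,0]}]'; python3 -c "
from h import *
o=ctrl.get_obs();print(o['contact_force'],o['wrist_torque'])"
```

```text
t: 11.45
tool_pos: [0.4879, -0.2454, 0.0574]
tool_rot: [3.137, -0.167, 0.0]
contact_force: [-0.6, -0.9, -2.5]
opening: 0.0222
grip_force: 49.6
t: 12.45
tool_pos: [0.4879, -0.2454, 0.0544]
tool_rot: [-3.137, 0.167, -0.0]
contact_force: [-0.7, 1.0, -1.2]
opening: 0.022
grip_force: 49.6
[-0.68794256  0.95416776 -1.24424173] [ 0.06127289 -0.04381    -0.07198007]
```

```bash
python3 -m handwheel '[{"gripper":1,"offset":[0,0,0.5],"rotation":[0,0,0]},{"gripper":1,"offset":[0,0,1],"rotation":[0,0,0]},{"gripper":1,"offset":[0,0,1.5],"rotation":[0,0,0]},{"gripper":1,"offset":[0,0,2],"rotation":[0,0,0]},{"gripper":1,"offset":[0,0,2.5],"rotation":[0,0,0]},{"gripper":1,"offset":[0,0,3],"rotation":[0,0,0]},{"gripper":1,"offset":[0,0,3],"rotation":[0,0,0]},{"gripper":1,"offset":[0,0,3],"rotation":[0,0,0]}]'; python3 -c "
from h import *
o=ctrl.get_obs();print(o['contact_force'],o['wrist_torque'])"
```

```text
t: 13.45
tool_pos: [0.4882, -0.2455, 0.0516]
tool_rot: [3.137, -0.167, 0.001]
contact_force: [-0.1, 2.9, 4.9]
opening: 0.0222
grip_force: 50.2
[-0.10571815  2.89960878  4.85816106] [ 0.37818593 -0.15918794 -0.04118066]
```

```bash
python3 -m handwheel '[{"gripper":1,"offset":[0,-0.4,0.3],"rotation":[0,0,0]},{"gripper":1,"offset":[0,-0.5,0.6],"rotation":[0,0,0]},{"gripper":1,"offset":[0,-0.5,0.9],"rotation":[0,0,0]},{"gripper":1,"offset":[0,-0.5,1.2],"rotation":[0,0,0]},{"gripper":1,"offset":[0,-0.5,1.6],"rotation":[0,0,0]},{"gripper":1,"offset":[0,-0.5,2],"rotation":[0,0,0]},{"gripper":1,"offset":[0,-0.5,2],"rotation":[0,0,0]},{"gripper":1,"offset":[0,-0.5,2],"rotation":[0,0,0]}]'; python3 -c "
from h import *
o=ctrl.get_obs();print(o['contact_force'],o['wrist_torque'])"
```

```text
t: 14.45
tool_pos: [0.4881, -0.2452, 0.0497]
tool_rot: [3.137, -0.167, 0.001]
contact_force: [0.6, 2.3, 5.3]
opening: 0.0225
grip_force: 50.3
[0.58765778 2.29935593 5.25531019] [ 0.26550247 -0.15663028 -0.08515808]
```

```bash
python3 -m handwheel '[{"gripper":1,"offset":[0,-0.4,0.3],"rotation":[0,0,0]},{"gripper":1,"offset":[0,-0.5,0.6],"rotation":[0,0,0]},{"gripper":1,"offset":[0,-0.5,0.9],"rotation":[0,0,0]},{"gripper":1,"offset":[0,-0.5,1.2],"rotation":[0,0,0]},{"gripper":1,"offset":[0,-0.5,1.6],"rotation":[0,0,0]},{"gripper":1,"offset":[0,-0.5,2],"rotation":[0,0,0]},{"gripper":1,"offset":[0,-0.5,2],"rotation":[0,0,0]},{"gripper":1,"offset":[0,-0.5,2],"rotation":[0,0,0]}]'; python3 -c "
from h import *
o=ctrl.get_obs();print(o['contact_force'],o['wrist_torque'])"
```

```text
t: 15.45
tool_pos: [0.4882, -0.245, 0.0478]
tool_rot: [3.136, -0.167, 0.001]
contact_force: [-0.4, 0.0, 4.5]
opening: 0.022
grip_force: 50.3
[-0.40778038  0.00742137  4.54795333] [ 0.05695291 -0.11289923 -0.08944953]
```

```bash
python3 -m handwheel '[{"gripper":1,"offset":[0,0,0.4],"rotation":[0,0,0]},{"gripper":1,"offset":[0,0,0.8],"rotation":[0,0,0]},{"gripper":1,"offset":[0,0,1.2],"rotation":[0,0,0]},{"gripper":1,"offset":[0,0,1.6],"rotation":[0,0,0]},{"gripper":1,"offset":[0,0,2.1],"rotation":[0,0,0]},{"gripper":1,"offset":[0,0,2.5],"rotation":[0,0,0]},{"gripper":1,"offset":[0,0,2.5],"rotation":[0,0,0]},{"gripper":1,"offset":[0,0,2.5],"rotation":[0,0,0]}]'; python3 -c "
from h import *
o=ctrl.get_obs();print(o['contact_force'],o['wrist_torque'])"
```

```text
t: 16.45
tool_pos: [0.4881, -0.2447, 0.0448]
tool_rot: [3.136, -0.167, 0.001]
contact_force: [1.7, -2.1, 1.5]
opening: 0.0222
grip_force: 49.9
[ 1.72018677 -2.07327651  1.47416438] [-0.21484426 -0.3952054  -0.04575419]
```

```bash
python3 -m handwheel '[{"gripper":1,"offset":[0,0.3,0.4],"rotation":[0,0,0]},{"gripper":1,"offset":[0,0.4,0.8],"rotation":[0,0,0]},{"gripper":1,"offset":[0,0.4,1.2],"rotation":[0,0,0]},{"gripper":1,"offset":[0,0.4,1.5],"rotation":[0,0,0]},{"gripper":1,"offset":[0,0.4,1.8],"rotation":[0,0,0]},{"gripper":1,"offset":[0,0.4,2],"rotation":[0,0,0]},{"gripper":1,"offset":[0,0.4,2],"rotation":[0,0,0]},{"gripper":1,"offset":[0,0.4,2],"rotation":[0,0,0]}]'; python3 -c "
from h import *
o=ctrl.get_obs();print(o['contact_force'],o['wrist_torque'])"
```

```text
t: 17.45
tool_pos: [0.4873, -0.2446, 0.0423]
tool_rot: [-3.137, 0.167, 0.002]
contact_force: [-0.3, -1.4, -1.1]
opening: 0.0219
grip_force: 49.6
[-0.31739944 -1.43630659 -1.13196731] [-0.2169356  -0.01880223 -0.11068731]
```

```bash
python3 -m handwheel '[{"gripper":1,"offset":[0,0.1,0.2],"rotation":[0,0,0]},{"gripper":1,"offset":[0,0.2,0.4],"rotation":[0,0,0]},{"gripper":1,"offset":[0,0.2,0.6],"rotation":[0,0,0]},{"gripper":1,"offset":[0,0.2,0.8],"rotation":[0,0,0]},{"gripper":1,"offset":[0,0.2,1],"rotation":[0,0,0]},{"gripper":1,"offset":[0,0.2,1.2],"rotation":[0,0,0]},{"gripper":1,"offset":[0,0.2,1.2],"rotation":[0,0,0]},{"gripper":1,"offset":[0,0.2,1.2],"rotation":[0,0,0]}]'; python3 -c "
from h import *
o=ctrl.get_obs();print(o['contact_force'],o['wrist_torque'],o['tool_pos'])"
```

```text
t: 18.45
tool_pos: [0.4878, -0.2449, 0.0414]
tool_rot: [-3.137, 0.167, 0.0]
contact_force: [-0.6, 1.0, -1.2]
opening: 0.0218
grip_force: 49.5
[-0.61531142  0.98864242 -1.23742738] [ 0.0731654   0.17920086 -0.11586745] [ 0.48776491 -0.24485272  0.04144778]
```

```bash
python3 -m handwheel '[{"gripper":1,"offset":[0,0,0.2],"rotation":[0,0,0]},{"gripper":1,"offset":[0,0,0.4],"rotation":[0,0,0]},{"gripper":1,"offset":[0,0,0.6],"rotation":[0,0,0]},{"gripper":1,"offset":[0,0,0.8],"rotation":[0,0,0]},{"gripper":1,"offset":[0,0,0.9],"rotation":[0,0,0]},{"gripper":1,"offset":[0,0,1],"rotation":[0,0,0]},{"gripper":1,"offset":[0,0,1],"rotation":[0,0,0]},{"gripper":1,"offset":[0,0,1],"rotation":[0,0,0]}]'; python3 -c "
from h import *
o=ctrl.get_obs();print(o['contact_force'],o['wrist_torque'],o['tool_pos'])"
```

```text
t: 19.45
tool_pos: [0.488, -0.245, 0.0406]
tool_rot: [-3.137, 0.167, -0.001]
contact_force: [0.5, 1.0, -2.2]
opening: 0.022
grip_force: 49.5
[ 0.45779524  1.04183331 -2.2072259 ] [ 0.1807048  -0.09532017 -0.10139316] [ 0.48798728 -0.24498036  0.04062913]
```

```bash
python3 -m handwheel '[{"gripper":0.35,"offset":[0,0,0],"rotation":[0,0,0]},{"gripper":0.3,"offset":[0,0,0],"rotation":[0,0,0]},{"gripper":0.2,"offset":[0,0,0],"rotation":[0,0,0]},{"gripper":0.2,"offset":[0,0,0],"rotation":[0,0,0]},{"gripper":0.2,"offset":[0,0,0],"rotation":[0,0,0]},{"gripper":0.2,"offset":[0,0,0],"rotation":[0,0,0]},{"gripper":0.2,"offset":[0,0,0],"rotation":[0,0,0]},{"gripper":0.2,"offset":[0,0,0],"rotation":[0,0,0]}]'
python3 - <<'E'
from h import *
import pickle
d=cam("wrist");s=cam("side");o=ctrl.get_obs();pickle.dump((d,s,o),open("w4.pkl","wb"));
a=cv2.resize(d["image"][60:330,200:380,::-1],(400,600),interpolation=cv2.INTER_CUBIC)
b=cv2.resize(s["image"][120:210,280:400,::-1],(400,300),interpolation=cv2.INTER_CUBIC)
cv2.imwrite("pics/w4.png",np.hstack([a,np.vstack([b,b*0])]))
print(o["contact_force"],o["wrist_torque"],o["tool_pos"])
E
```

```text
t: 20.45
tool_pos: [0.4878, -0.245, 0.0406]
tool_rot: [-3.137, 0.167, -0.0]
contact_force: [-0.4, -0.5, 0.3]
opening: 0.034
grip_force: 0.0
[0.18436944 0.40010829 0.03615054] [-0.00790288  0.03791778  0.01658145] [ 0.48784629 -0.2450156   0.04061065]
```

View pics/w4.png

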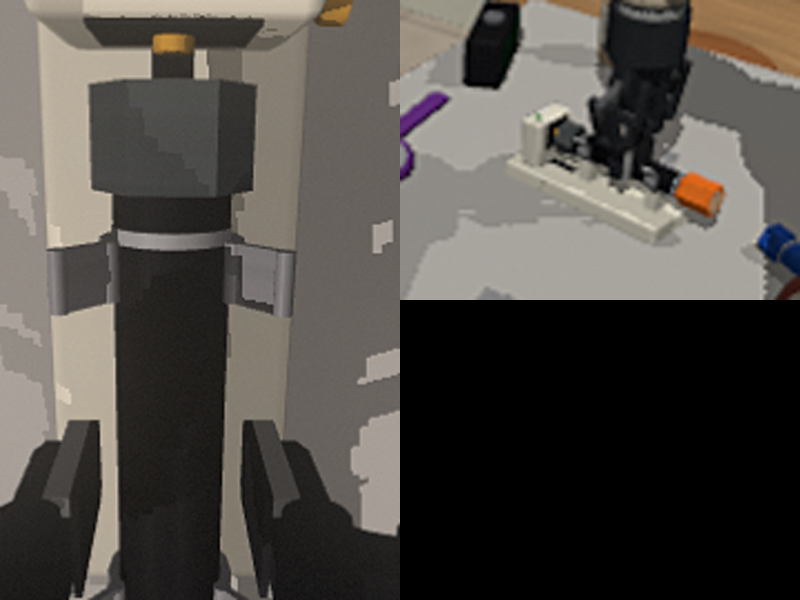

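The barrel now sits in both clips, centred, with pads clear on both sides. The brass pin tip is at about (173,52) and the tail's edge at (173,82).

```bash
python3 - <<'E'
from h import *
import pickle
d,s,o=pickle.load(open("w4.pkl","rb"));tp,tr=o["tool_pos"],R.from_rotvec(o["tool_rot"])
f=lambda a,b,z:(tr.inv().apply(onz(d,200+a/2.222,60+b/2.222,z)-tp)*1e3).round(1)
print("pin tip top",f(173,52,.055),"pin root",f(173,36,.055),"tail",f(173,82,.065),"clip",f(55,282,.069),f(290,282,.069),"block top edge",f(173,18,.067))
E
python3 -m handwheel '[{"gripper":0.4,"offset":[0,0,0],"rotation":[0,0,0]},{"gripper":1,"offset":[0,0,0],"rotation":[0,0,0]},{"gripper":1,"offset":[0,0,0],"rotation":[0,0,0]},{"gripper":1,"offset":[0,0,0],"rotation":[0,0,0]},{"gripper":1,"offset":[0,0,0],"rotation":[0,0,0]},{"gripper":1,"offset":[0,0,0.1],"rotation":[0,0,0]},{"gripper":1,"offset":[0,0,0.2],"rotation":[0,0,0]},{"gripper":1,"offset":[0,0,0.3],"rotation":[0,0,0]}]' 25
python3 -c "
from h import *
o=ctrl.get_obs();print(o['contact_force'],o['wrist_torque'],o['tool_pos'])"
```

```text
pin tip top [ 88.4   0.6 -14.4] pin root [ 91.1   0.6 -14.4] tail [ 82.5   0.6 -24.4] clip [ 48.4 -20.7 -28.4] [ 48.4  21.7 -28.4] block top edge [ 92.4   0.5 -26.4]
t: 21.55
tool_pos: [0.4879, -0.245, 0.0407]
tool_rot: [-3.137, 0.167, 0.0]
contact_force: [-1.4, 1.9, 5.4]
opening: 0.0231
grip_force: 25.1
[-1.42165516  1.89374015  5.35021702] [ 0.33913346  0.42709817 -0.03712801] [ 0.48790473 -0.24498357  0.04066634]
```

```bash
python3 -m handwheel '[{"gripper":1,"offset":[0,0,-0.2],"rotation":[0,0,0]},{"gripper":1,"offset":[0.5,-0.1,-0.3],"rotation":[0,0,0]},{"gripper":1,"offset":[1.5,-0.1,-0.3],"rotation":[0,0,0]},{"gripper":1,"offset":[2.5,-0.1,-0.3],"rotation":[0,0,0]},{"gripper":1,"offset":[3.5,-0.1,-0.3],"rotation":[0,0,0]},{"gripper":1,"offset":[4.5,-0.1,-0.3],"rotation":[0,0,0]},{"gripper":1,"offset":[5.5,-0.1,-0.3],"rotation":[0,0,0]},{"gripper":1,"offset":[6,-0.1,-0.3],"rotation":[0,0,0]}]'
python3 -c "
from h import *
o=ctrl.get_obs();print(o['contact_force'],o['wrist_torque'],o['tool_pos'])"
```

```text
t: 22.55
tool_pos: [0.4922, -0.2454, 0.0406]
tool_rot: [-3.137, 0.166, 0.007]
contact_force: [-7.9, 2.0, 9.2]
opening: 0.0229
grip_force: 25.4
[-7.88197952  1.98186171  9.24958572] [ 0.3527519   1.36988735 -0.07943633] [ 0.49222973 -0.24543604  0.04064584]
```

```bash
python3 -m handwheel '[{"gripper":1,"offset":[0,0,-0.1],"rotation":[0,0,0]},{"gripper":1,"offset":[0,0,-0.2],"rotation":[0,0,0]},{"gripper":1,"offset":[0,0,-0.3],"rotation":[0,0,0]},{"gripper":1,"offset":[0,0,-0.4],"rotation":[0,0,0]},{"gripper":1,"offset":[0,0,-0.4],"rotation":[0,0,0]},{"gripper":1,"offset":[0,0,-0.4],"rotation":[0,0,0]},{"gripper":1,"offset":[0,0,-0.4],"rotation":[0,0,0]},{"gripper":1,"offset":[0,0,-0.4],"rotation":[0,0,0]}]'
python3 -c "
from h import *
o=ctrl.get_obs();print(o['contact_force'],o['wrist_torque'],o['tool_pos'])"
```

```text
t: 23.55
tool_pos: [0.4923, -0.2454, 0.0407]
tool_rot: [-3.137, 0.166, 0.006]
contact_force: [-7.4, 2.2, 6.7]
opening: 0.0231
grip_force: 25.3
[-7.36932132  2.19062041  6.7253497 ] [ 0.3055903   1.08921967 -0.00524925] [ 0.49229468 -0.24540984  0.04065763]
```

```bash
python3 -m handwheel '[{"gripper":1,"offset":[0,0,-0.2],"rotation":[0,0,0]},{"gripper":1,"offset":[0,0,-0.5],"rotation":[0,0,0]},{"gripper":1,"offset":[0,0,-0.8],"rotation":[0,0,0]},{"gripper":1,"offset":[0,0,-1.1],"rotation":[0,0,0]},{"gripper":1,"offset":[0.3,-0.2,-1.2],"rotation":[0,0,0]},{"gripper":1,"offset":[0.6,-0.2,-1.2],"rotation":[0,0,0]},{"gripper":1,"offset":[1,-0.2,-1.2],"rotation":[0,0,0]},{"gripper":1,"offset":[1,-0.2,-1.2],"rotation":[0,0,0]}]'
python3 -c "
from h import *
o=ctrl.get_obs();print(o['contact_force'],o['wrist_torque'],o['tool_pos'])"
```

```text
t: 24.55
tool_pos: [0.4942, -0.2452, 0.0413]
tool_rot: [-3.137, 0.167, 0.002]
contact_force: [-4.1, -1.7, -7.8]
opening: 0.0232
grip_force: 24.9
[-4.06667425 -1.69874604 -7.812106  ] [-0.33325703  0.53412686 -0.03948239] [ 0.4941593  -0.24520165  0.04133236]
```

```bash
python3 -m handwheel '[{"gripper":1,"offset":[0,0.1,0.3],"rotation":[0,0,0]},{"gripper":1,"offset":[0.3,0.1,0.6],"rotation":[0,0,0]},{"gripper":1,"offset":[0.6,0.1,0.6],"rotation":[0,0,0]},{"gripper":1,"offset":[0.9,0.1,0.6],"rotation":[0,0,0]},{"gripper":1,"offset":[1.2,0.1,0.6],"rotation":[0,0,0]},{"gripper":1,"offset":[1.5,0.1,0.6],"rotation":[0,0,0]},{"gripper":1,"offset":[1.8,0.1,0.6],"rotation":[0,0,0]},{"gripper":1,"offset":[1.8,0.1,0.6],"rotation":[0,0,0]}]'
python3 -c "
from h import *
o=ctrl.get_obs();print(o['contact_force'],o['wrist_torque'],o['tool_pos'])"
```

```text
t: 25.55
tool_pos: [0.4967, -0.2457, 0.0417]
tool_rot: [-3.137, 0.167, -0.0]
contact_force: [-4.0, -0.0, -4.9]
opening: 0.0229
grip_force: 25.0
[-4.01756653 -0.00596994 -4.8933702 ] [-0.01175765  0.67040242 -0.03366086] [ 0.49672946 -0.24567853  0.04170443]
```

```bash
python3 -m handwheel '[{"gripper":1,"offset":[0,0,0.2],"rotation":[0,0,0]},{"gripper":1,"offset":[0,0,0.5],"rotation":[0,0,0]},{"gripper":1,"offset":[0.2,0,0.5],"rotation":[0,0,0]},{"gripper":1,"offset":[0.4,0,0.5],"rotation":[0,0,0]},{"gripper":1,"offset":[0.6,0,0.5],"rotation":[0,0,0]},{"gripper":1,"offset":[0.8,0,0.5],"rotation":[0,0,0]},{"gripper":1,"offset":[1,0,0.5],"rotation":[0,0,0]},{"gripper":1,"offset":[1,0,0.5],"rotation":[0,0,0]}]'
python3 -c "
from h import *
o=ctrl.get_obs();print(o['contact_force'],o['wrist_torque'],o['tool_pos'])"
```

```text
t: 26.55
tool_pos: [0.4973, -0.2458, 0.0412]
tool_rot: [-3.137, 0.167, 0.001]
contact_force: [-5.3, 1.2, -0.7]
opening: 0.023
grip_force: 25.4
[-5.25212389  1.20283641 -0.7104323 ] [ 0.23315235  0.78328466 -0.03370468] [ 0.49727728 -0.2458439   0.04116417]
```

```bash
python3 -m handwheel '[{"gripper":1,"offset":[0.1,-0.1,0],"rotation":[0,0,0]},{"gripper":1,"offset":[0.2,-0.1,-0.1],"rotation":[0,0,0]},{"gripper":1,"offset":[0.3,-0.1,-0.1],"rotation":[0,0,0]},{"gripper":1,"offset":[0.4,-0.1,-0.1],"rotation":[0,0,0]},{"gripper":1,"offset":[0.5,-0.1,-0.1],"rotation":[0,0,0]},{"gripper":1,"offset":[0.6,-0.1,-0.1],"rotation":[0,0,0]},{"gripper":1,"offset":[0.8,-0.1,-0.1],"rotation":[0,0,0]},{"gripper":1,"offset":[0.8,-0.1,-0.1],"rotation":[0,0,0]}]'
python3 -c "
from h import *
o=ctrl.get_obs();print(o['contact_force'],o['wrist_torque'],o['tool_pos'])"
```

```text
t: 27.55
tool_pos: [0.4973, -0.2458, 0.0411]
tool_rot: [-3.137, 0.167, 0.005]
contact_force: [-8.0, 0.9, 0.8]
opening: 0.023
grip_force: 25.5
[-7.98751108  0.89881896  0.80078097] [ 1.68105514e-01  1.32408651e+00 -6.94110231e-04] [ 0.49727499 -0.24580321  0.04109521]
```

```bash
python3 - <<'E'
from h import *
d=cam("wrist");s=cam("side");o=ctrl.get_obs()
a=cv2.resize(d["image"][50:185,200:350,::-1],(660,594),interpolation=cv2.INTER_CUBIC)
cv2.imwrite("pics/w5.png",a)
E
```

```text
(no output)
```

View pics/w5.png

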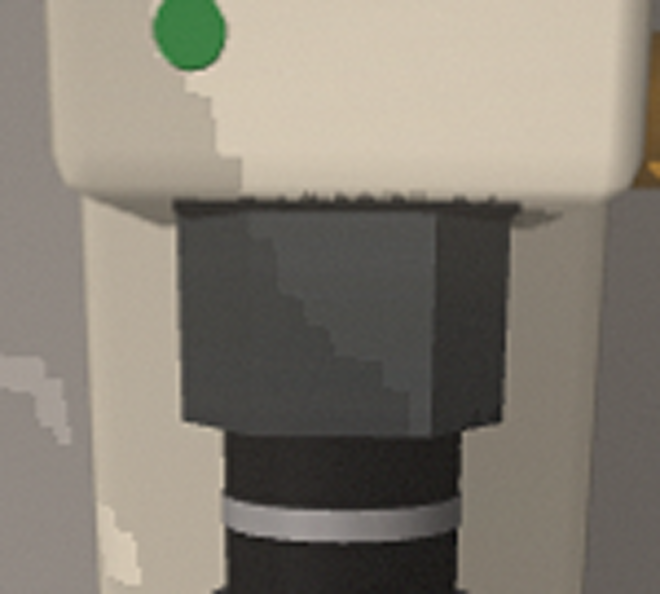

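The tail's end (row 205) is flush against the block's edge (row 200), and no pin is showing. I'll release and retreat upward.

```bash
python3 -m handwheel '[{"gripper":1,"offset":[-0.3,0,0],"rotation":[0,0,0]},{"gripper":0.4,"offset":[-0.3,0,0],"rotation":[0,0,0]},{"gripper":0.2,"offset":[-0.3,0,0],"rotation":[0,0,0]},{"gripper":0,"offset":[-0.3,0,0],"rotation":[0,0,0]},{"gripper":-0.2,"offset":[-0.3,0,0],"rotation":[0,0,0]},{"gripper":-0.2,"offset":[-0.3,0,0],"rotation":[0,0,0]},{"gripper":-0.2,"offset":[-0.3,0,-2],"rotation":[0,0,0]},{"gripper":-0.2,"offset":[-0.3,0,-6],"rotation":[0,0,0]}]'
python3 -m handwheel '[{"gripper":-0.2,"offset":[0,0,-10],"rotation":[0,0,0]},{"gripper":-0.2,"offset":[0,0,-25],"rotation":[0,0,0]},{"gripper":-0.2,"offset":[0,0,-45],"rotation":[0,0,0]},{"gripper":-0.2,"offset":[0,0,-70],"rotation":[0,0,0]},{"gripper":-0.2,"offset":[0,0,-95],"rotation":[0,0,0]},{"gripper":-0.2,"offset":[0,0,-115],"rotation":[0,0,0]},{"gripper":-0.2,"offset":[0,0,-125],"rotation":[0,0,0]},{"gripper":-0.2,"offset":[0,0,-125],"rotation":[0,0,0]}]'
python3 - <<'E'
from h import *
d=cam("wrist");s=cam("side");o=ctrl.get_obs();print(o["contact_force"])
a=cv2.resize(d["image"][60:330,190:370,::-1],(400,600),interpolation=cv2.INTER_CUBIC)
b=cv2.resize(s["image"][120:210,280:400,::-1],(400,300),interpolation=cv2.INTER_CUBIC)
cv2.imwrite("pics/w6.png",np.hstack([a,np.vstack([b,b*0])]))
E
```

```text
t: 28.65
tool_pos: [0.498, -0.2457, 0.0472]
tool_rot: [-3.137, 0.167, 0.001]
contact_force: [-0.4, 0.1, 1.0]
opening: 0.0515
grip_force: 0.0
t: 29.65
tool_pos: [0.4984, -0.246, 0.1731]
tool_rot: [3.136, -0.167, 0.002]
contact_force: [-0.5, -0.1, 0.1]
opening: 0.0513
grip_force: 0.0
[0.21282471 0.56974635 0.00331742]
```

View pics/w6.png

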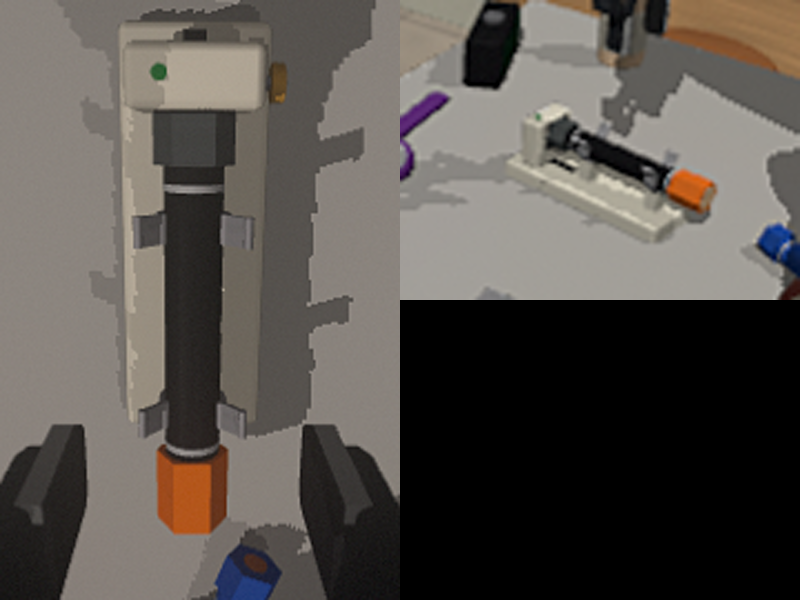

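The torch lies level in both clips with its tail at the block (194,110), and the gripper is clear. Handing in.

```bash
python3 -c "
from h import *
print(ctrl.finish_job())"
```

```text
the job is handed in; nothing more can be done
None
```

The torch is snapped into both clips, slid home until its tail is flush against the charging block, and released; I handed the job in at about 30 s of the 50 s limit, but no verdict came back.

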